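Take the press mould out of the vise and hold it hole-up

ROBOT

A 7-joint arm with a two-finger parallel gripper is mounted at the origin on the work surface. World frame = base frame: x ahead of the robot, y to its left, z up, the work surface at z = 0. Lengths are in m, angles in rad, forces in N, time in s.
With the tool pointing down it reaches from about 0.4 to 0.9 m from the base axis. Payload 5.5 kg.
Tool frame: the origin (TCP) lies at the very end of the fingers, on their centre line; the grasp point (between the pads) lies 19 mm behind it (manip.tcp_to_grasp is the distance from the TCP to the grasp point, in m); z points along the fingers, y is the line along which they close (so a half turn about z gives the same grasp; the last joint's range is limited). The gripper opens to 92 mm and grips with 3 to 60 N. Pads are 19 mm wide; open, the fingers measure 130 mm over their backs; the gripper's body (75 mm by 190 mm) begins 47 mm behind the grasp point.
Start: joints at [1.589, 0.501, -0.427, 1.55, 0.221, 1.138, -0.21], TCP at [0.158, -0.631, 0.227] pointing down, gripper open.
Joint ranges: [-2.88, 2.88], [-0.31, 2.03], [-1.54, 1.56], [0.2, 2.42], [-1.41, 4.55], [0.19, 2.02], [-2.57, 2.57]. Speed limits (rad/s): [2.57, 2.57, 3.14, 3.14, 3.14, 3.14, 3.14].

INTERFACE

Orientations are given as [roll, pitch, yaw] about the fixed x, y, z axes, in that order (R = Rz(yaw) Ry(pitch) Rx(roll)).
In Python, from bench import monitor, vision, manip gives the robot as it stands.
- The arm moves only by the tool arm_command, never from a script. Its argument "motion" is a list of rows, each a list of 5 numbers: the shift along the tool's x, y, z in units of 25 mm (1.0 is 25 mm), then the turn about the tool's z in units of 8 degrees (1.0 is 8 degrees), then the gripper command: -1 is fully open, 1 is shut, values between are in proportion. A call has 1 to 12 rows; each row is the pose to reach, as a shift and turn from the pose commanded when the call began, along the tool's axes at that moment; what a row does not reach only later rows make up. A row lasts 1/10 s, in which the tool goes at most 50 mm and 8.59 degrees, less where a joint would pass 70% of its speed; a pose out of reach is approached as far as the arm can. A call with a gripper value outside its range is refused whole. The fingers move at their own pace and stop on an object; the grip force is fixed at half the most. Time passes only in rows, so rows that repeat a pose let the fingers close. It gives the time, the measured TCP pose, the force, the opening and the grip force at its end, in the units of the state.
- monitor.sense(): the state, without advancing time (a new reading comes with each control period).
- vision.capture(name): name is "scene" or "side" or "wrist"; returns the picture (400x640x3 uint8, red, green, blue); there is no depth.
- vision.camera_params(name): a dict with "K" (3x3 intrinsics, pixels), "cam_to_world" (4x4, takes a point from camera to world coordinates). Camera axes: x right, y up, looking along -z (the intrinsics and any distortion apply to the point x, -y, -z); pixel columns grow to the right and rows downward; lengths in m; the calibration is good to about 2 mm. The wrist camera is an equidistant fisheye: a pixel r from the principal point sees the ray r / f radians off the axis. A picture is of the moment at which its call begins: read the wrist's pose just before it. camera_params takes no time and is no camera call; for the wrist camera it gives the pose at the moment of the call.
- manip.sign_off(): hands the job in; it is judged then, once.
The state is a dict: "t": time; "q": joint angles; "dq": joint speeds; "joint_efforts": joint torques, N m; "ee_pos": TCP position; "tool_rot": TCP orientation; "force": force on the tool from outside, world axes, zero at the start; "wrist_torque": the same for the moment, N m; "grip_width": finger opening in m; "finger_force": force on a finger pad.
Only numpy, scipy, OpenCV 4.12 (cv2) and the standard library are available. Lean on these libraries where they do the work, as an engineer would, in place of code of your own. Each camera call takes 0.05 s, during which the arm holds its last target. There are 200 camera calls.

TASK

The press mould clamped in the little bench vise is trimmed: slide the vise's jaw well back from it and lift the mould out. One of its ends has the blind plunger hole: turn the mould over to find it, and finish while holding the mould still in the gripper, the hole facing straight up, a good 15 cm above the bench, so that I can drop an ingot in. Leave the other mould on its rack and everything else where it is.

Things in the scene. Friction and masses are not known exactly. Their poses are not given: they have to be found in the camera images.
- jaw (a joint): travel of the vise's sliding jaw in m: 0 closed on the mould, 0.07 fully open. It slides along the vise's two guide rods with about 5 N of friction and stays where it is left
- jaw_grip (a point): where to grip the sliding jaw: in an upright dark steel post 30 mm wide (x), 14 mm thick (y), its top 20 mm above this point and the jaw's top 29 mm below it. z up; y lies along the guide rods and points to the fixed jaw: the jaw opens towards -y. The jaw block is 76 mm wide in x; its clamping face is 22 mm from this point in +y
- vise_seat (a point): middle of where the clamped mould lies, 71 mm above the bench, on two guide rods 12 mm thick, 30 mm apart, 26 mm below this point, which still carry it when the jaw is open. z up, y along the rods to the fixed jaw. The mould's ends face the jaws (tops 12 mm above this point, hiding the hole); its sides are free down to the vise's base, 49 mm below
- rack_seat (a point): middle of the rack of two like rods on the same board where the other mould lies, up to 20 mm off along them; 71 mm above the bench; axes as vise_seat
- vise_board: the fixed plywood board, 250 (x) x 270 (y) x 12 mm, that carries the vise and, on its +x side, the rack; origin under its middle at bench height; axes as vise_seat
- mould_a_center (a point): middle of one of two alike off-white press moulds: plain cylinders 48 mm across, 56 mm long, 0.14 to 0.2 kg, lying level, one in the vise and one on the rack; which is where varies. One end is blank, the other has the round blind hole, 17 mm across, 24 mm deep, in its middle; in the vise it may face either jaw. x runs along the cylinder and points out of the hole's end
- mould_b_center (a point): middle of one of two alike off-white press moulds: plain cylinders 48 mm across, 56 mm long, 0.14 to 0.2 kg, lying level, one in the vise and one on the rack; which is where varies. One end is blank, the other has the round blind hole, 17 mm across, 24 mm deep, in its middle; in the vise it may face either jaw. x runs along the cylinder and points out of the hole's end
- bowl: a black rubber mixing bowl, 110 mm across and 60 mm high; origin under its middle
- stone_model: a pale stone cast of a dental arch, about 75 x 62 mm and 26 mm high; origin under its middle
- drop_bottle: a small white bottle with a blue cap, 34 mm across and 78 mm high; origin under its middle
- brush_glass: a glass with brushes, 62 mm across, the brushes stand up to 165 mm above the bench; origin under its middle
- ingot_tray: a low grey tray of small white ingots, 60 x 90 x 16 mm; origin under its middle
- plaster_knife: a plaster knife with a wooden handle, 175 x 20 x 15 mm, lying on the board between the vise and the rack; origin under its middle
- plunger: a white ceramic rod, 16 mm across and 38 mm high, standing on the board's corner; origin under its middle

How it is judged:
By the outcome, as a careful person would: the job done as asked, in the order asked, and still so for the second after the job is handed in, while the arm keeps its last pose, push and grip.
It also fails if it takes over 38 s, if anything falls off the work surface, if the arm or the gripper's body presses on something with over 40 N, if the wrist force passes 120 N, or if a joint passes its speed limit or range.

## Working session

There is one attempt and no reset: what is moved stays moved. The work goes in short steps, Python scripts to look and compute and a tool call to move; the robot and the scene stay as the last step left them, time stands still between calls to the robot, and variables do not carry over. Pictures are saved under pics/ and viewed, at most 10 in all, crops included, and the job is handed in when it is done.

Besides the shell and the picture viewer there is one more tool, called as name(argument=value, ...), one argument or row to a line, values as JSON. arm_command: Moves the arm, as the interface text tells. Its arguments: {"type":"object","properties":{"motion":{"type":"array","items":{"type":"array","items":{"type":"number"}}}},"required":["motion"]}

```bash
ls; mkdir -p pics
python3 - <<'E'
from bench import monitor, vision, manip
import cv2, numpy as np
s=monitor.sense(); print(s)
ims=[]
for n in ("scene","side","wrist"):
    p=vision.camera_params(n); print(n,np.round(p["K"],1).tolist(),np.round(p["cam_to_world"],3).tolist())
    im=vision.capture(n)[:,:,::-1]; cv2.imwrite(f"pics/{n}0.png",im); ims.append(im)
print(monitor.sense()["t"])
E
```

```text
pics
{'t': 0.0, 'q': array([ 1.58916441,  0.50186481, -0.42677822,  1.55143702,  0.22079593,
        1.13827547, -0.21030187]), 'dq': array([ 1.57669447e-03, -9.66615962e-04,  1.12967911e-04, -1.01064382e-03,
        1.55255245e-03, -9.72603945e-05,  5.88017436e-06]), 'joint_efforts': array([-8.20481227e-05, -5.66598165e+01, -5.81586018e+00, -2.79114747e+01,
       -6.85409876e-02,  3.08813131e-02,  1.55117050e-04]), 'ee_pos': array([ 0.1573413 , -0.62995889,  0.22567195]), 'tool_rot': array([-3.13966333e+00, -7.47086049e-05,  2.44869145e-01]), 'force': array([-0.67622287, -0.06018636,  0.13788446]), 'wrist_torque': array([-0.00973396,  0.02240432, -0.00656515]), 'finger_force': 0.0, 'grip_width': 0.09172717915598577}
scene [[479.7, 0.0, 323.6], [0.0, 479.7, 194.2], [0.0, 0.0, 1.0]] [[0.462, -0.486, 0.742, 1.273], [0.887, 0.268, -0.377, -0.288], [-0.016, 0.832, 0.555, 0.58], [0.0, 0.0, 0.0, 1.0]]
side [[430.0, 0.0, 321.5], [0.0, 430.0, 198.3], [0.0, 0.0, 1.0]] [[0.662, 0.568, -0.49, 0.104], [-0.75, 0.49, -0.445, -0.421], [-0.013, 0.662, 0.75, 0.859], [0.0, 0.0, 0.0, 1.0]]
wrist [[309.7, 0.0, 318.9], [0.0, 309.7, 200.3], [0.0, 0.0, 1.0]] [[0.242, 0.927, 0.288, 0.236], [-0.97, 0.232, 0.07, -0.612], [-0.002, -0.296, 0.955, 0.384], [0.0, 0.0, 0.0, 1.0]]
0.15
```

View pics/scene0.png

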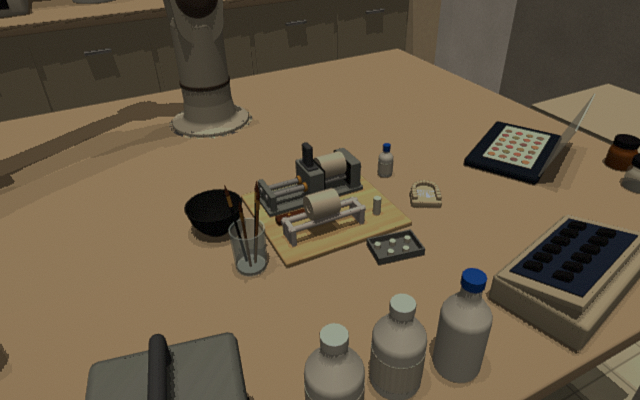

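View pics/side0.png

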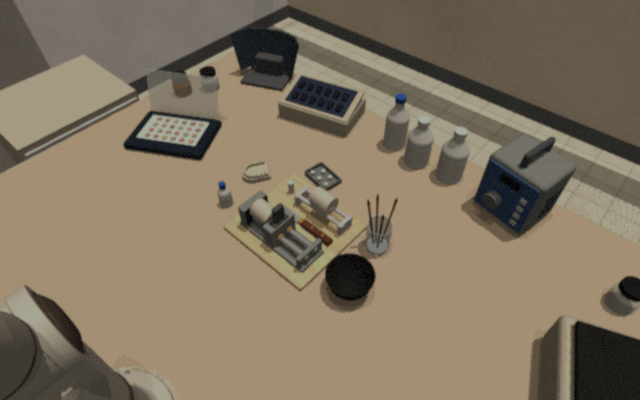

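The scene view shows the vise with its post at (308,155), the clamped mould at (330,165), the fixed jaw at (348,165), the rack mould at (322,205), and the glass at (248,245). The side view shows the same board centred at (297,230). I'll zoom in to pick pixels.

Run:
```python
import cv2,numpy as np
a=cv2.imread("pics/scene0.png")[135:275,175:445]; b=cv2.imread("pics/side0.png")[170:305,215:405]
a=cv2.resize(a,None,fx=2.9,fy=2.9,interpolation=cv2.INTER_CUBIC)
cv2.imwrite("pics/za.png",cv2.convertScaleAbs(a,alpha=1.7))
b=cv2.resize(b,None,fx=4,fy=4,interpolation=cv2.INTER_CUBIC); cv2.imwrite("pics/zb.png",cv2.convertScaleAbs(b,alpha=1.7))
```

```text
(no output)
```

View pics/za.png

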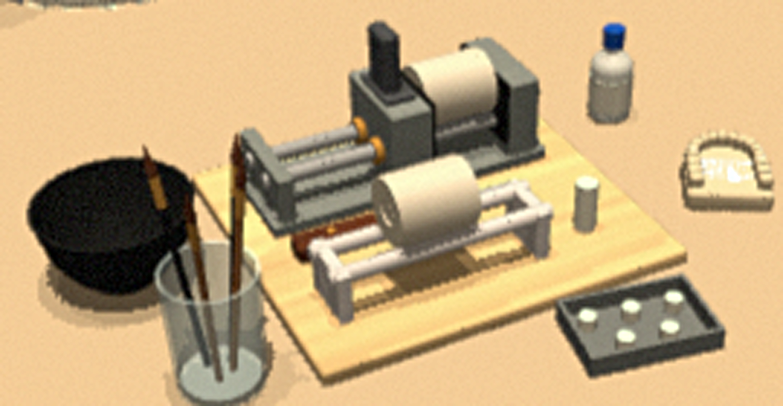

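View pics/zb.png

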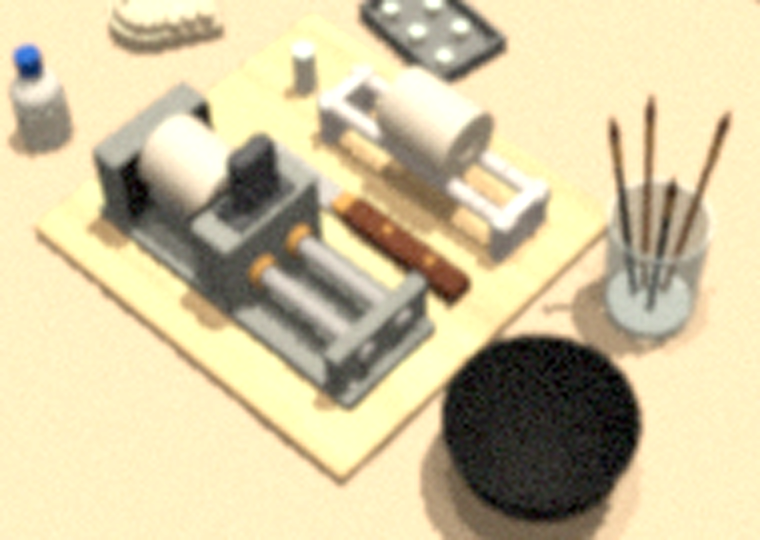

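The crops clearly show the post, mould, fixed jaw and board corners. The rack mould's hole faces -y (towards the bowl). I'll cast rays through the picked pixels.

```bash
cat > h.py <<'E'
import numpy as np
from bench import monitor, vision, manip
def ray(n,u,v):
    p=vision.camera_params(n);K=p["K"];T=np.array(p["cam_to_world"])
    x,y=(u-K[0][2])/K[0][0],(v-K[1][2])/K[1][1]
    if n=="wrist":
        r=np.hypot(x,y);s=np.sin(r)/max(r,1e-9);d=np.array([x*s,-y*s,-np.cos(r)])
    else: d=np.array([x,-y,-1.])
    return T[:3,3],T[:3,:3]@d
def onz(n,u,v,z):
    o,d=ray(n,u,v);return o+d*(z-o[2])/d[2]
E
python3 - <<'E'
from h import *
A=lambda u,v,z:onz("scene",175+u/2.9,135+v/2.9,z).round(4)[:2]
B=lambda u,v,z:onz("side",215+u/4,170+v/4,z).round(4)[:2]
print("board side L,B,R",B(38,230,.012),B(343,470,.012),B(605,212,.012))
print("board scene L,B,R",A(200,175,.012),A(322,373,.012),A(685,253,.012))
print("post top",B(254,152,.132),A(383,30,.132))
print("fixed jaw top outer/inner corners side",B(187,88,.083),B(97,150,.083)," scene",A(480,42,.083),A(540,75,.083))
print("mould top",B(188,140,.095),A(455,65,.095))
print("glass",A(212,370,0),"brush tips",[B(*p,.165) for p in((613,122),(651,100),(727,117))],"bottle",A(610,110,.01), "bowl rim",B(540,420,.06))
E
```

```text
board side L,B,R [0.4266 0.2005] [ 0.4285 -0.0582] [ 0.6682 -0.0573]
board scene L,B,R [ 0.4348 -0.0534] [ 0.6761 -0.0616] [0.6831 0.2022]
post top [0.4948 0.0638] [0.5022 0.0684]
fixed jaw top outer/inner corners side [0.5305 0.1639] [0.4614 0.1681]  scene [0.4706 0.1625] [0.5348 0.1759]
mould top [0.4959 0.1243] [0.5112 0.1194]
glass [ 0.6283 -0.1159] brush tips [array([ 0.6176, -0.089 ]), array([ 0.6436, -0.0949]), array([ 0.6603, -0.133 ])] bottle [0.5007 0.2633] bowl rim [ 0.5013 -0.1377]
```

arm_command(
  motion=[
    [14.6,-10,0,-9.5,-1],
    [14.6,-10,0,-9.5,-1],
    [14.6,-10,0,-9.5,-1],
    [14.6,-10,0,-9.5,-1],
    [14.6,-10,0,-9.5,-1],
    [14.6,-10,0,-9.5,-1],
    [14.6,-10,0,-9.5,-1],
    [14.6,-10,0,-9.5,-1],
    [20,-23.7,0,-9.5,-1],
    [20,-23.7,0,-9.5,-1],
    [20,-23.7,0,-9.5,-1],
    [20,-23.7,0,-9.5,-1],
  ],
)

```text
t: 1.35
ee_pos: [0.4605, -0.1331, 0.2267]
tool_rot: [3.142, 0.0, 1.571]
force: [1.5, 0.0, 0.5]
grip_width: 0.0916
finger_force: 0.0
```

arm_command(
  motion=[
    [6.0,1.5,0,0,-1],
    [6.0,1.5,0,0,-1],
    [6.0,1.5,0,0,-1],
    [6.0,1.5,0,0,-1],
    [6.0,1.5,0,0,-1],
  ],
)

```text
t: 1.85
ee_pos: [0.498, 0.0174, 0.2267]
tool_rot: [-3.142, -0.001, 1.576]
force: [-0.3, 0.7, -0.0]
grip_width: 0.092
finger_force: 0.0
```

Run:
```python
from h import *
import cv2
s=monitor.sense();print(s["ee_pos"],s["tool_rot"],s["q"].round(2))
im=vision.capture("wrist")[:,:,::-1]; cv2.imwrite("pics/w1.png",cv2.convertScaleAbs(im,alpha=1.5))
p=vision.camera_params("wrist");print(np.round(p["cam_to_world"],3).tolist())
```

```text
[0.49797437 0.01739122 0.22673309] [-3.14157971e+00 -5.13880589e-04  1.57627168e+00] [ 0.74  0.34 -0.98  1.91  0.32  1.06 -0.37]
[[1.0, -0.002, 0.001, 0.499], [0.002, 0.955, 0.296, 0.094], [-0.001, -0.296, 0.955, 0.384], [0.0, 0.0, 0.0, 1.0]]
```

View pics/w1.png

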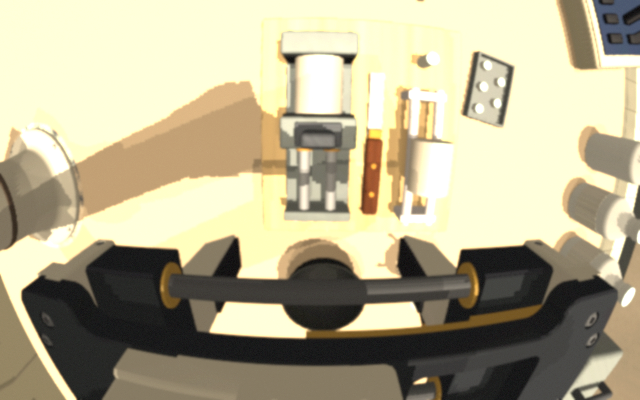

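The wrist view shows the vise nearly aligned with the tool: the post top is near (319,138), the clamped mould spans columns 295–344, and the fixed jaw's top spans (283–357, 33–57).

Run:
```python
from h import *
W=lambda u,v,z:onz("wrist",u,v,z).round(4)[:2]
print("post top",W(319,138,.132),"L/R",W(302,138,.132),W(336,138,.132))
print("jaw top L R",W(281,118,.083),W(355,118,.083),"fixed jaw inner",W(284,56,.083),W(357,56,.083),"outer",W(283,36,.083),W(356,36,.083))
print("mould L R",W(294,85,.071),W(345,85,.071),"base ends",W(286,217,.03),W(349,217,.03))
```

```text
post top [0.4988 0.0692] L/R [0.485  0.0692] [0.5126 0.0693]
jaw top L R [0.462  0.0842] [0.5335 0.0843] fixed jaw inner [0.4652 0.1452] [0.5349 0.1454] outer [0.4641 0.1656] [0.534  0.1658]
mould L R [0.4738 0.1171] [0.5245 0.1172] base ends [ 0.4585 -0.037 ] [ 0.5356 -0.0368]
```

arm_command(
  motion=[
    [2.0,0,0.5,0,-1],
    [2.0,0,2,0,-0.2],
    [2.0,0,4,0,-0.2],
    [2.0,0,5.3,0,-0.2],
    [2.0,0,5.3,0,-0.2],
    [2,0,5.3,0,1],
    [2,0,5.3,0,1],
    [2,0,5.3,0,1],
    [2,0,5.3,0,1],
  ],
)

```text
t: 2.8
ee_pos: [0.4979, 0.0647, 0.0955]
tool_rot: [3.141, 0.001, 1.57]
force: [-7.9, -0.3, 6.2]
grip_width: 0.0326
finger_force: 4.0
```

arm_command(
  motion=[
    [0,0,0,0,1],
    [0,0,0,0,1],
    [-0.3,0,0,0,1],
    [-0.7,0,0,0,1],
    [-1.2,0,0,0,1],
    [-1.7,0,0,0,1],
    [-2.2,0,0,0,1],
    [-2.5,0,0,0,1],
    [-2.5,0,0,0,1],
  ],
)

```text
t: 3.7
ee_pos: [0.496, 0.0028, 0.0952]
tool_rot: [-3.138, 0.001, 1.571]
force: [-9.8, -0.0, 11.4]
grip_width: 0.03
finger_force: 30.0
```

arm_command(
  motion=[
    [0,0,0,0,-0.2],
    [0,0,0,0,-0.2],
    [0,0,0,0,-0.2],
    [0,0,-2,0,-0.2],
    [0,0,-4,0,-0.2],
    [0,0,-6,0,-0.2],
    [0,0,-6,0,-0.2],
  ],
)

```text
t: 4.4
ee_pos: [0.5027, 0.0037, 0.2507]
tool_rot: [3.13, 0.001, 1.572]
force: [0.4, -0.3, -0.7]
grip_width: 0.0551
finger_force: 0.0
```

Run:
```python
from h import *
import cv2
s=monitor.sense();print(s["t"],s["ee_pos"],s["tool_rot"],s["q"].round(2))
im=vision.capture("wrist")[:,:,::-1]; cv2.imwrite("pics/w2.png",im)
sc=vision.capture("scene")[:,:,::-1]; cv2.imwrite("pics/s2.png",sc); sd=vision.capture("side")[:,:,::-1]; cv2.imwrite("pics/d2.png",sd)
a=cv2.resize(im[0:250,220:470],(400,400)); b=cv2.resize(sc[130:230,230:400],(680,400)[0:2]); 
b=cv2.resize(sc[135:235,260:360],(400,400),interpolation=cv2.INTER_CUBIC)
cv2.imwrite("pics/v2.png",cv2.convertScaleAbs(np.hstack([a,b]),alpha=1.5))
```

```text
4.4 [0.50266212 0.00371123 0.25074294] [3.12995145e+00 1.24881131e-03 1.57162852e+00] [ 0.8   0.31 -1.02  1.88  0.3   1.1  -0.33]
```

View pics/v2.png

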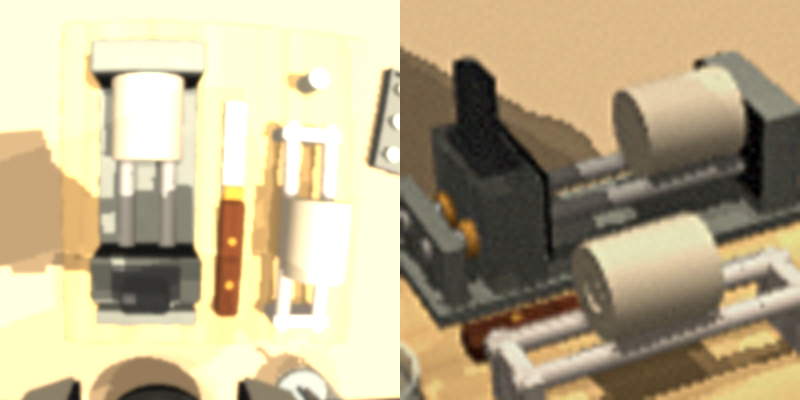

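The sliding jaw is well back (left panel, about (147,285)). The clamped mould's visible -y end, at about (632,125) in the right panel, is plain, so its hole should face the fixed jaw. I'll grip it slightly towards the blank end.

arm_command(
  motion=[
    [2,0,0,0,-1],
    [4.25,0,0,0,-1],
    [4.25,0,1,0,-1],
    [4.25,0,2,0,-1],
    [4.25,0,2,0,-1],
    [4.25,0,2,0,-1],
  ],
)

```text
t: 5.15
ee_pos: [0.4969, 0.1087, 0.1931]
tool_rot: [-3.138, -0.0, 1.572]
force: [0.0, -0.1, 0.8]
grip_width: 0.0909
finger_force: 0.0
```

Run:
```python
from h import *
import cv2
s=monitor.sense();print(s["t"],s["ee_pos"],s["tool_rot"])
im=vision.capture("wrist"); cv2.imwrite("pics/w3.png",im[:,:,::-1])
g=cv2.cvtColor(im,cv2.COLOR_RGB2GRAY)
for z in (.071,):
  from collections import Counter
# project lines: print gray along the world line y=.117 over x at z=.071 by scanning pixel row
p=vision.camera_params("wrist")
for v in range(100,260,20):
  print(v,onz("wrist",319,v,.071).round(3)[:2],g[v,270:372:3].tolist())
```

```text
5.15 [0.49688073 0.10871987 0.19307992] [-3.13812398e+00 -2.63023474e-04  1.57173202e+00]
100 [0.499 0.195] [217, 214, 209, 210, 211, 215, 214, 212, 213, 213, 210, 208, 207, 205, 206, 207, 203, 199, 197, 203, 207, 209, 207, 204, 202, 202, 203, 201, 201, 204, 208, 213, 215, 214]
120 [0.499 0.176] [125, 120, 116, 117, 115, 80, 81, 79, 86, 85, 79, 80, 83, 82, 82, 83, 83, 83, 82, 83, 86, 85, 86, 85, 86, 105, 110, 117, 124, 176, 209, 215, 215, 214]
140 [0.499 0.158] [126, 120, 111, 80, 85, 85, 96, 137, 147, 149, 151, 151, 151, 151, 151, 153, 153, 152, 153, 153, 120, 86, 87, 89, 89, 89, 87, 90, 89, 88, 88, 142, 214, 213]
160 [0.499 0.14 ] [124, 121, 116, 114, 121, 99, 90, 88, 91, 105, 115, 149, 123, 126, 132, 131, 134, 137, 135, 133, 151, 127, 121, 117, 109, 94, 85, 90, 90, 158, 212, 215, 215, 213]
180 [0.499 0.121] [92, 90, 85, 88, 93, 81, 63, 63, 72, 89, 99, 145, 178, 177, 181, 189, 196, 201, 204, 200, 195, 168, 95, 92, 89, 79, 77, 76, 109, 197, 208, 208, 205, 200]
200 [0.499 0.101] [182, 178, 171, 190, 200, 173, 140, 141, 117, 89, 93, 95, 97, 107, 117, 120, 123, 124, 124, 122, 117, 97, 93, 92, 90, 131, 142, 140, 177, 199, 205, 205, 202, 140]
220 [0.499 0.081] [196, 194, 196, 199, 201, 162, 135, 139, 140, 88, 108, 155, 161, 137, 131, 150, 151, 148, 106, 95, 136, 164, 154, 124, 138, 138, 139, 137, 192, 201, 205, 203, 166, 65]
240 [0.499 0.06 ] [195, 194, 187, 121, 113, 114, 127, 129, 123, 101, 104, 133, 160, 134, 121, 124, 124, 124, 70, 82, 142, 165, 147, 127, 130, 131, 132, 143, 191, 202, 202, 183, 76, 52]
```

Run:
```python
import cv2
im=cv2.imread("pics/w3.png")[60:320,190:450]
cv2.imwrite("pics/v3.png",cv2.convertScaleAbs(cv2.resize(im,(520,520)),alpha=1.3))
```

```text
(no output)
```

View pics/v3.png

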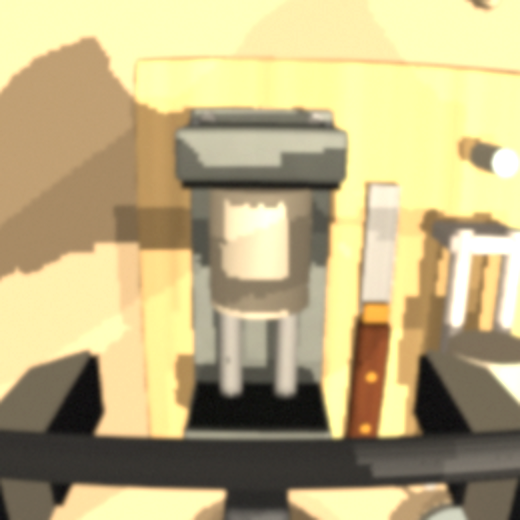

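The mould lies centred in the view, spanning crop columns 210–307 and rows 190–312, and it touches the fixed jaw at row 187. I'll descend, grip and lift.

arm_command(
  motion=[
    [0.05,0.06,1.5,0,-1],
    [0.05,0.06,3.0,0,-1],
    [0.05,0.06,4.5,0,-1],
    [0.05,0.06,5.6,0,-1],
    [0.05,0.06,5.6,0,-1],
    [0.05,0.06,5.6,0,1],
    [0.05,0.06,5.6,0,1],
    [0.05,0.06,5.6,0,1],
    [0.05,0.06,5.6,0,1],
    [0.05,0.06,5.6,0,1],
  ],
)

```text
t: 6.2
ee_pos: [0.5001, 0.11, 0.055]
tool_rot: [3.14, 0.0, 1.571]
force: [-0.2, 0.4, -0.3]
grip_width: 0.0565
finger_force: 0.0
```

arm_command(
  motion=[
    [-0.15,0,-0.2,0,1],
    [-0.15,0,-0.8,0,1],
    [-0.15,0,-2,0,1],
    [-0.15,0,-4,0,1],
    [-0.15,0,-6,0,1],
    [-0.15,0,-6,0,1],
    [-0.15,0,-6,0,1],
  ],
)

```text
t: 6.9
ee_pos: [0.5003, 0.1061, 0.2062]
tool_rot: [3.138, 0.001, 1.571]
force: [-0.2, -0.6, -2.0]
grip_width: 0.0472
finger_force: 29.8
```

Run:
```python
from h import *
import cv2
s=monitor.sense();print(s["t"],s["ee_pos"],s["tool_rot"],s["force"],s["finger_force"])
w=vision.capture("wrist")[:,:,::-1]
sc=vision.capture("scene")[:,:,::-1]; cv2.imwrite("pics/s4.png",sc);cv2.imwrite("pics/w4.png",w)
r=lambda a:cv2.resize(a,(400,400),interpolation=cv2.INTER_CUBIC)
cv2.imwrite("pics/v4.png",cv2.convertScaleAbs(np.hstack([r(w[100:300,220:420]),r(sc[80:210,260:390])]),alpha=1.5))
```

```text
6.9 [0.50034773 0.10614079 0.20617094] [3.13812863e+00 8.97705891e-04 1.57081105e+00] [-0.23090514 -0.55682786 -2.01256508] 29.81221854686737
```

View pics/v4.png

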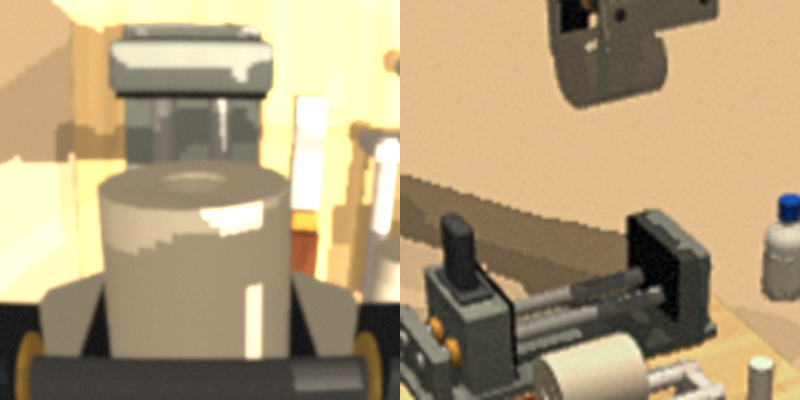

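The wrist view confirms the hole on the +y end, at about (195,183) in the left panel. I'll now tip the mould up by rolling its hole end over the fixed jaw's edge.

arm_command(
  motion=[
    [0.56,0,2,0,1],
    [0.56,0,4,0,1],
    [0.56,0,4.5,0,1],
    [0.56,0,4.73,0,1],
    [0.45,0,4.87,0,1],
    [0.35,0,5.0,0,1],
    [0.3,0,5.17,0,1],
    [0.25,0,5.34,0,1],
    [0.25,0,5.5,0,1],
    [0.26,0,5.63,0,1],
  ],
)

```text
t: 8.0
ee_pos: [0.4988, 0.1121, 0.0637]
tool_rot: [-3.14, 0.002, 1.571]
force: [-2.4, -2.0, 6.7]
grip_width: 0.047
finger_force: 30.0
```

Run:
```python
from h import *
import cv2
s=monitor.sense();print(s["t"],s["ee_pos"],s["tool_rot"],s["force"],s["finger_force"])
w=vision.capture("wrist")[:,:,::-1]
sc=vision.capture("scene")[:,:,::-1]
r=lambda a:cv2.resize(a,(400,400),interpolation=cv2.INTER_CUBIC)
cv2.imwrite("pics/v5.png",cv2.convertScaleAbs(np.hstack([r(w[100:300,220:420]),r(sc[110:210,270:370])]),alpha=1.5))
```

```text
8.0 [0.49881339 0.11208169 0.0636982 ] [-3.13954929e+00  1.66829537e-03  1.57128213e+00] [-2.43570407 -1.99815791  6.68193405] 30.003835558891296
```

View pics/v5.png

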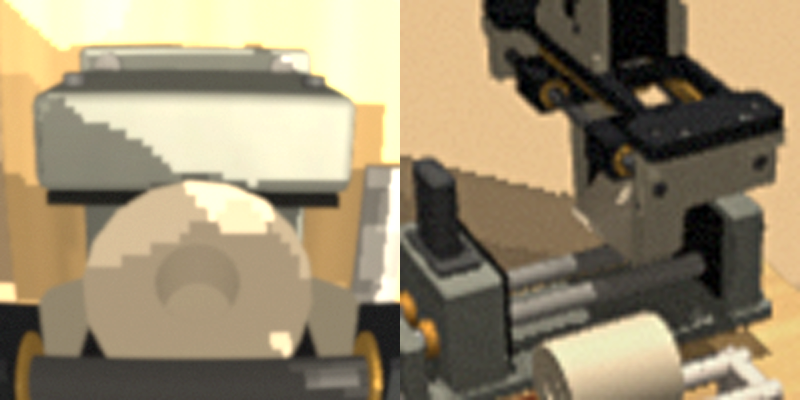

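The tip worked: the hole now faces up towards the wrist camera at (197,283), with the mould at about 45°. I'll continue by pushing it against the jaw face and pressing it down on the rods.

arm_command(
  motion=[
    [0.1,0,0.03,0,1],
    [0.17,0,0.06,0,1],
    [0.22,0,0.1,0,1],
    [0.27,0,0.16,0,1],
    [0.3,0,0.25,0,1],
    [0.34,0,0.35,0,1],
    [0.34,0,0.42,0,1],
    [0.34,0,0.46,0,1],
  ],
)

```text
t: 8.9
ee_pos: [0.4974, 0.1171, 0.0542]
tool_rot: [-3.137, 0.01, 1.57]
force: [-15.3, -13.0, 44.6]
grip_width: 0.0477
finger_force: 30.0
```

arm_command(
  motion=[
    [-0.05,0,-0.1,0,1],
    [-0.1,0,-0.18,0,1],
    [-0.1,0,-0.18,0,1],
    [-0.1,0,-0.18,0,0.2],
    [-0.1,0,-0.18,0,-0.3],
    [-0.1,0,-0.18,0,-0.3],
    [-0.1,0,-0.18,0,-0.3],
  ],
)

```text
t: 9.6
ee_pos: [0.4997, 0.1194, 0.0564]
tool_rot: [3.141, -0.001, 1.572]
force: [-0.3, 0.2, -0.2]
grip_width: 0.0596
finger_force: 0.0
```

```bash
cat > top.py <<'E'
from h import *
import cv2
s=monitor.sense();print(s["t"],s["ee_pos"].round(4),s["tool_rot"].round(3),s["force"].round(1),s["grip_width"])
w=vision.capture("wrist")[:,:,::-1]; sc=vision.capture("scene")[:,:,::-1]
r=lambda a:cv2.resize(a,(400,400),interpolation=cv2.INTER_CUBIC)
cv2.imwrite("pics/v6.png",cv2.convertScaleAbs(np.hstack([r(w[100:300,220:420]),r(sc[60:210,250:400])]),alpha=1.5)); cv2.imwrite("pics/w6.png",w)
E
python3 top.py
```

```text
9.6 [0.4997 0.1194 0.0564] [ 3.141e+00 -1.000e-03  1.572e+00] [-0.3  0.2 -0.2] 0.0595926439473923
```

arm_command(
  motion=[
    [0,0,0,0,1],
    [0,0,0,0,1],
    [0,0,0,0,1],
    [0,0,0,0,1],
    [0,0,0,0,1],
    [-0.1,0,-0.3,0,1],
    [-0.4,0,-1.2,0,1],
    [-0.6,0,-3,0,1],
    [-0.6,0,-5,0,1],
    [-0.6,0,-7,0,1],
    [-0.6,0,-8,0,1],
    [-0.6,0,-8,0,1],
  ],
)

```text
t: 10.9
ee_pos: [0.5019, 0.1047, 0.2608]
tool_rot: [3.134, 0.0, 1.571]
force: [0.5, 0.1, -1.0]
grip_width: 0.0411
finger_force: 26.8
```

```bash
python3 top.py
```

```text
10.9 [0.5019 0.1047 0.2608] [3.134 0.    1.571] [ 0.5  0.1 -1. ] 0.041119980945709705
```

View pics/v6.png

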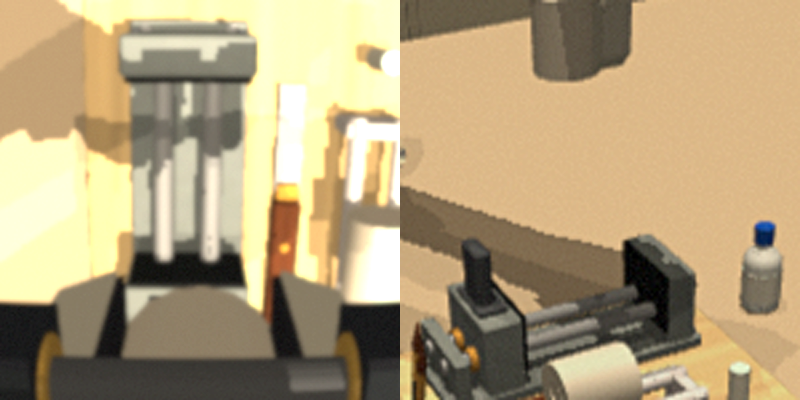

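The mould is upright but off-centre in the pads: it sits about 20 mm towards -y (right panel, (565,40), beside the finger at (612,30)), and the opening reads 41 mm. I'll check the numbers, then set it back on the rods and regrip it centred.

Run:
```python
from h import *
import cv2
for z in (.305,.311,.317): print(z,[onz("wrist",*p,z).round(4)[:2] for p in((318,243),(284,270),(356,270))])
sc=cv2.imread("pics/s4.png")
s=vision.capture("scene")[:,:,::-1]; cv2.imwrite("pics/s7.png",s)
g=cv2.cvtColor(s,cv2.COLOR_BGR2GRAY)
for v in range(60,96,3): print(v,g[v,290:345:2].tolist())
```

```text
0.305 [array([0.5002, 0.1311]), array([0.4864, 0.1188]), array([0.5157, 0.1187])]
0.311 [array([0.5002, 0.1339]), array([0.4871, 0.1223]), array([0.5149, 0.1222])]
0.317 [array([0.5003, 0.1367]), array([0.4879, 0.1258]), array([0.514 , 0.1257])]
60 [63, 60, 62, 58, 50, 83, 117, 126, 132, 129, 121, 58, 55, 53, 56, 55, 50, 47, 55, 56, 52, 55, 53, 53, 59, 65, 81, 91]
63 [63, 61, 59, 62, 57, 61, 64, 67, 59, 70, 58, 58, 58, 56, 54, 55, 51, 47, 51, 55, 52, 54, 52, 87, 131, 128, 128, 127]
66 [61, 60, 57, 71, 70, 62, 65, 67, 71, 71, 59, 59, 59, 58, 55, 55, 51, 50, 55, 54, 54, 53, 51, 107, 127, 128, 128, 128]
69 [130, 128, 127, 129, 98, 60, 66, 68, 70, 70, 55, 55, 55, 55, 55, 55, 51, 50, 53, 54, 51, 52, 49, 103, 128, 126, 127, 126]
72 [126, 128, 127, 127, 103, 61, 66, 67, 68, 72, 71, 56, 57, 57, 56, 54, 49, 48, 55, 55, 54, 53, 49, 101, 128, 127, 127, 129]
75 [127, 126, 127, 127, 113, 58, 67, 67, 69, 71, 72, 55, 56, 56, 54, 55, 50, 50, 51, 54, 55, 53, 50, 125, 128, 126, 124, 126]
78 [125, 127, 127, 127, 130, 57, 62, 69, 70, 69, 72, 57, 56, 56, 55, 57, 51, 51, 53, 52, 54, 56, 50, 124, 129, 126, 127, 126]
81 [127, 127, 128, 129, 132, 56, 66, 68, 69, 68, 70, 56, 59, 57, 56, 54, 50, 51, 54, 52, 53, 49, 56, 126, 128, 127, 126, 128]
84 [128, 126, 126, 127, 130, 59, 64, 67, 69, 72, 70, 58, 56, 55, 54, 54, 52, 51, 45, 45, 45, 61, 126, 128, 128, 127, 128, 127]
87 [126, 127, 126, 127, 127, 61, 64, 67, 69, 69, 68, 71, 53, 55, 53, 51, 49, 100, 131, 129, 129, 129, 126, 125, 127, 127, 125, 127]
90 [127, 129, 126, 127, 130, 129, 118, 86, 77, 72, 72, 74, 60, 66, 87, 105, 129, 126, 126, 127, 127, 127, 127, 127, 125, 127, 128, 127]
93 [127, 126, 126, 127, 127, 126, 126, 126, 128, 128, 128, 127, 128, 128, 127, 128, 127, 127, 126, 127, 128, 127, 129, 128, 127, 126, 128, 126]
```

Run:
```python
from h import *
def proj(n,P):
    p=vision.camera_params(n);T=np.array(p["cam_to_world"]);c=T[:3,:3].T@(np.array(P)-T[:3,3]);K=p["K"]
    return round(K[0][0]*c[0]/-c[2]+K[0][2],1),round(-K[1][1]*c[1]/-c[2]+K[1][2],1)
s=monitor.sense();e=s["ee_pos"];print(e,s["grip_width"],s["finger_force"],s["t"])
print("grasp",proj("scene",e+[0,0,.019]),"tip",proj("scene",e),"finger tip near +x",proj("scene",e+[.024,-.0095,0]),proj("scene",e+[.024,.0095,0]),proj("scene",e+[.043,-.0095,0]),proj("scene",e+[.043,.0095,0]))
t=np.linspace(0,6.28,60)
for dy in (.005,0,-.005,-.01,-.015,-.02):
  for b in (-.003,-.006):
    P=np.array([proj("scene",e+[.024*np.cos(a),dy+.024*np.sin(a),b]) for a in t]); print(dy,b,"u",P[:,0].min(),P[:,0].max(),"vmax",P[:,1].max(), "at u",P[P[:,1].argmax(),0])
```

```text
[0.49872262 0.10311675 0.25558984] 0.04118174742938582 26.818907135166228 11.05
grasp (np.float64(320.4), np.float64(72.1)) tip (np.float64(320.6), np.float64(81.9)) finger tip near +x (np.float64(322.0), np.float64(86.9)) (np.float64(331.1), np.float64(85.0)) (np.float64(326.8), np.float64(90.3)) (np.float64(336.0), np.float64(88.4))
0.005 -0.003 u 310.3 335.7 vmax 87.7 at u 322.2
0.005 -0.006 u 310.3 335.7 vmax 89.2 at u 320.9
0 -0.003 u 307.9 333.4 vmax 88.2 at u 319.8
0 -0.006 u 307.9 333.4 vmax 89.7 at u 318.5
-0.005 -0.003 u 305.5 331.0 vmax 88.7 at u 317.4
-0.005 -0.006 u 305.5 331.0 vmax 90.2 at u 316.1
-0.01 -0.003 u 303.1 328.7 vmax 89.2 at u 313.6
-0.01 -0.006 u 303.1 328.7 vmax 90.7 at u 313.6
-0.015 -0.003 u 300.7 326.3 vmax 89.7 at u 311.2
-0.015 -0.006 u 300.7 326.3 vmax 91.3 at u 312.6
-0.02 -0.003 u 298.2 323.9 vmax 90.2 at u 308.7
-0.02 -0.006 u 298.3 324.0 vmax 91.8 at u 310.1
```

arm_command(
  motion=[
    [0,0,2,0,1],
    [0,0,4,0,1],
    [0,0,6,0,1],
    [0,0,7.3,0,1],
    [0,0,7.8,0,1],
    [0,0,8,0,1],
    [0,0,8,0,0],
    [0,0,8,0,-1],
    [0,0,8,0,-1],
    [0,0,8,0,-1],
  ],
)

```text
t: 12.05
ee_pos: [0.5003, 0.1037, 0.0571]
tool_rot: [3.14, 0.0, 1.571]
force: [-0.1, -0.3, 0.3]
grip_width: 0.0655
finger_force: 0.0
```

arm_command(
  motion=[
    [0,0,-1,0,-1],
    [0,0,-3,0,-1],
    [-1,0,-5,0,-1],
    [-3,0,-6,0,-1],
    [-3,0,-6,0,-1],
    [-3,0,-6,0,-1],
  ],
)

```text
t: 12.65
ee_pos: [0.5005, 0.0259, 0.2075]
tool_rot: [3.139, 0.002, 1.566]
force: [-0.2, 0.5, -0.3]
grip_width: 0.0916
finger_force: 0.0
```

Run:
```python
from h import *
import cv2
s=monitor.sense();e=s["ee_pos"];print(e,s["tool_rot"],s["t"],s["force"])
for n in("wrist","scene","side"):
    im=vision.capture(n)[:,:,::-1];cv2.imwrite(f"pics/{n}8.png",im)
    p=vision.camera_params(n);T=np.array(p["cam_to_world"]);K=p["K"]
    def pr(P):
        c=T[:3,:3].T@(np.array(P)-T[:3,3]);x,y,d=c[0],-c[1],-c[2]
        if n=="wrist": r=np.hypot(x,y);k=np.arctan2(r,d)/r
        else:k=1/d
        return int(K[0][0]*k*x+K[0][2]),int(K[1][1]*k*y+K[1][2])
    u,v=pr((.4995,.103,.085));print(n,u,v)
    h=26 if n!="wrist" else 56
    st=2 if n!="wrist" else 4
    sub=cv2.cvtColor(im,cv2.COLOR_BGR2GRAY)[v-h:v+h:st,u-h:u+h:st]
    for i,r in enumerate(sub): print(f"{v-h+i*st:4d}"," ".join(f"{x//10:2d}" for x in r))
    print("u0",u-h,"step",st)
```

```text
[0.50054694 0.02587595 0.20752438] [3.13911572e+00 1.87872469e-03 1.56556002e+00] 12.65 [-0.24580189  0.54704258 -0.29665368]
wrist 317 111
  55 21 22 20 12 16 17 16 16 16 16 16 16 16 16 16 16 16 16 16 16 16 16 16 16 19 21 21 21
  59 21 22 21 12  8  7  7  7  6  6  6  6  6  6  6  6  6  6  6  6  6  7  7  9 21 21 21 21
  63 21 22 21 13  8  1  1  1  1  1  1  2  1  1  1  1  1  1  1  1  1  2  2 15 21 21 21 21
  67 21 22 21 20 15  7  3  3  4 12 15 10  3  3  3  2  8 13 12  3  3  2  8 21 21 21 21 21
  71 21 22 21 21 21 16 14 14  8 16 19 14 14 13 12  7 11 18 15 13 13 13 15 21 21 21 21 21
  75 22 22 21 21 21 15 17 17 10 16 19 14 15 16 15  9 11 18 16 15 16 16 16 21 21 21 21 20
  79 21 22 21 21 21 16 17 17 10 15 18 13 15 15 15  9 11 18 16 15 16 16 15 21 21 21 20 16
  83 22 22 21 21 21 15 17 16  9 15 18 13 15 16 15  9 11 18 16 15 16 16 15 21 21 21 20 16
  87 21 22 21 21 21 15 16 15  9 15 18 13 16 16 15  9 11 18 16 15 16 16 14 21 21 21 21 17
  91 21 22 21 21 21 13 15 15  9 15 18 13 15 16 16  9 12 18 16 15 16 16 15 21 21 21 21 17
  95 21 21 20 20 20 15 15 15 10 15 18 13 15 16 15  9 12 18 16 15 16 16
[... 5216 characters left out ...]
8  7  8 10 15 14 12 11
 221  4  4  2  0  1  3  6  9 12 12 10  7  7  7  7  7  7  7  7  7  8  8 15 16 15 10
 223  5  4  2  2  4  5  5  7  9 11 12  9  7  7  7  7  7  7  7  8  8  7 12 15 13  6
 225  6  5  4  5  7  6  5  6  8  8  8  7  7  7  7  7  7  7  7  8  8  6  6 10  8  5
 227  9  6  6  9 11 11  7  5  5  8  7  6  7  7  7  7  7  7  7  8  8  7  6  7  4  3
 229 10 10  8  9 12 12 10  8  6  5  6  6  6  7  7  7  7  7  7  8  8  6  6  6  4  2
 231 12 12 15 11  9 11 11 11  8  6  5  4  4  6  7  7  7  7  7  7  6  4  5  4  3  3
 233 15 15 15 15 11  8 10 11 11  9  6  5  5  5  6  7  7  7  8  6  4  4  3  3  2  2
 235 16 16 15 15 16 12  8  9 11  8  6  6  6  4  4  5  7 11 12  9  5  3  3  3  3  2
u0 243 step 2
```

Read out numerically, the mould stands upright on the rods with its hole up: the disc in the wrist view spans rows 108–147 and columns 285–341. I'll locate its centre.

Run:
```python
from h import *
import cv2
im=cv2.imread("pics/wrist8.png");g=cv2.cvtColor(im,cv2.COLOR_BGR2GRAY)
L=lambda u,v:onz("wrist",u,v,.107).round(4)[:2]
print(L(313,108),L(313,147),L(284,133),L(342,133)); print(monitor.sense()["ee_pos"])
```

```text
[0.4949 0.1087] [0.4949 0.0761] [0.4708 0.0881] [0.5189 0.088 ]
[0.49882651 0.03002649 0.2058141 ]
```

arm_command(
  motion=[
    [1,-0.15,0,0,-1],
    [2.24,-0.15,0.5,0,-1],
    [2.24,-0.15,2,0,-1],
    [2.24,-0.15,4,0,-1],
    [2.24,-0.15,5.4,0,-1],
    [2.24,-0.15,5.8,0,-1],
    [2.24,-0.15,5.8,0,1],
    [2.24,-0.15,5.8,0,1],
    [2.24,-0.15,5.8,0,1],
    [2.24,-0.15,5.8,0,1],
    [2.24,-0.15,5.8,0,1],
    [2.24,-0.15,5.8,0,1],
  ],
)

```text
t: 14.0
ee_pos: [0.4963, 0.0846, 0.0621]
tool_rot: [3.14, 0.0, 1.571]
force: [0.0, -0.2, 0.3]
grip_width: 0.0479
finger_force: 0.7
```

arm_command(
  motion=[
    [0,0,0,0,1],
    [0,0,0,0,1],
    [0,0,-0.3,0,1],
    [0,0,-1.2,0,1],
    [0,0,-2.5,0,1],
    [0,0,-4,0,1],
    [0,0,-5.5,0,1],
    [0,0,-7,0,1],
    [0,0,-7.6,0,1],
    [0,0,-8,0,1],
    [0,0,-8,0,1],
    [0,0,-8,0,1],
  ],
)

```text
t: 15.2
ee_pos: [0.4949, 0.0843, 0.2601]
tool_rot: [-3.139, 0.0, 1.571]
force: [0.5, -1.0, -1.2]
grip_width: 0.047
finger_force: 30.0
```

arm_command(
  motion=[
    [0,0,0,0,1],
    [0,0,0,0,1],
    [0,0,0,0,1],
    [0,0,0,0,1],
    [0,0,0,0,1],
  ],
)

```text
t: 15.7
ee_pos: [0.4957, 0.0849, 0.2613]
tool_rot: [-3.141, -0.0, 1.571]
force: [-0.7, -0.4, -1.0]
grip_width: 0.0472
finger_force: 30.0
```

Run:
```python
from h import *
import cv2
s=monitor.sense();e=s["ee_pos"];print(e,s["tool_rot"],s["t"],s["force"],s["grip_width"],s["finger_force"],abs(s["dq"]).max())
for n in("scene","side"):
    im=vision.capture(n)[:,:,::-1];cv2.imwrite(f"pics/{n}9.png",im)
    p=vision.camera_params(n);T=np.array(p["cam_to_world"]);K=p["K"]
    def pr(P):
        c=T[:3,:3].T@(np.array(P)-T[:3,3]);return K[0][0]*c[0]/-c[2]+K[0][2],K[1][1]*c[1]/c[2]+K[1][2]
    t=np.linspace(0,6.28,80)
    for b in(-.009,.047):
        P=np.array([pr(e+[.024*np.cos(a),.024*np.sin(a),b]) for a in t]);print(n,b,"u",P[:,0].min().round(1),P[:,0].max().round(1),"v",P[:,1].min().round(1),P[:,1].max().round(1))
    u,v=map(int,pr(e+[0,0,.019]));sub=cv2.cvtColor(im,cv2.COLOR_BGR2GRAY)[v-26:v+26:2,u-24:u+24]
    for i,r in enumerate(sub): print(f"{v-26+i*2:4d}"," ".join(f"{x//10:2d}" for x in r))
    print("u0",u-24)
```

```text
[0.49568501 0.08490275 0.26131029] [-3.14128976e+00 -1.13417057e-04  1.57137547e+00] 15.7 [-0.72972956 -0.43675559 -1.02491144] 0.0471719326872081 29.99940186738968 0.002121958472971845
scene -0.009 u 298.4 324.0 v 80.3 89.6
scene 0.047 u 297.0 323.6 v 51.1 59.4
  44  6  6  5  5  4  5  5  4  5  5  5  5  2  0  0  0  0  1  0  0  0  4  5  5  4  5  5  5  5  6  6  5  5  5  5  5  5  5  5  5  5  5  5  5  5  5  5  5
  46  6  6  6  5  5  4  5  5  5  5  5  5  2  1  1  0  0  1  0  1  5  5  4  4  5  5  5  5  5  6  6  5  5  5  5  5  5  5  5  5  5  5  5  5  5  5  5  5
  48  6  6  6  6  6  6  6  6  6  5  5  5  2  0  0  0  0  0  0  1  5  5  3  3  2  3  5  6  5  6  6  5  5  5  5  5  5  5  5  5  5  5  5  5  5  5  5  5
  50  6  6  5  6  6  6  6  6  6  5  5  5  4  3  2  0  1  1  0  0  2  4  4  3  2  3  5  6  5  5  5  5  4  4  5  5  5  5  5  5  5  5  5  5  5  5  5  5
  52  6  6  6  6  6  6  6  6  6  6  5  5  5  5  4  4  2  1  0  0  0  1  2  2  2  3  5  6  5  5  5  3  1  1  2  5  5  5  5  5  5  5  5  5  5  5  5  5
  54  6  6  6  6  6  6  6  6  6  5  5  4  5  5  3  3  4  4  4  3  3  4  3  4  5  5  5  6  5 
[... 6303 characters left out ...]
2 11 10  8  7  7  7  7  7  7  7  8  7  8  7  8  8  8  8  8 10 12 14 15 15 15 15 15 15 15 15 15 15
 172 15 15 15 13 14 15 16 16 16 17 16 16 16 16 16 16 16 16 14 12 10  8  8  7  7  7  7  7  7  8  9  9 10 12 13 15 15 15 15 15 15 15 15 15 15 15 15 15
 174 15 15 14 12 11 12 14 15 15 16 16 16 16 15 16 15 14 15 16 15 12 12 12 11  9  8  8  8 11 13 14 14 15 15 15 15 15 15 15 15 15 15 15 15 15 15 15 15
 176 15 14 12 13 14 12 10  9 10 11 11 12 12 11 11 10 10 10 10 10 10  9  8  9 11 10  9  9 11 12 12 14 15 15 15 15 15 15 15 15 15 15 15 15 15 15 15 15
 178 15 14 11  8  9 11 12 12 11 10 10 10 10 10 11 11 11 10  9  8  9 10  9  8  9  8  8  8  8  8 10 14 15 15 15 15 15 15 15 15 15 15 15 15 15 15 15 15
u0 240
```

The mould's outline matches an upright cylinder: its left edge and bottom are within about 1 px of prediction. It is held still about 25 cm above the bench, so I'm handing in.

```bash
python3 -c "
from bench import manip
print(manip.sign_off())"
```

```text
the job is handed in; nothing more can be done
None
```

The vise jaw is slid about 6 cm back, and the gripper is holding the trimmed mould still and upright, hole straight up, about 25 cm above the bench at 15.8 s; nothing else was moved, and I've handed the job in.

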